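# Unbolt the type case and lay its lid back on its stop

### The arm

A 6-joint arm with a two-finger parallel gripper is mounted at the origin on the work surface. World frame = base frame: x ahead of the robot, y to its left, z up, the work surface at z = 0. Lengths are in m, angles in rad, forces in N, time in s.
With the tool pointing down it reaches from about 0.35 to 0.975 m from the base axis. Payload 4.9 kg.
Tool frame: the origin (TCP) lies on the centre line of the jaws, within the pads' length; the fingertips stand 17 mm ahead of it and the grasp point (between the pads) lies 2 mm behind it (ctrl.tcp_to_tips is the x of the fingertips in the tool frame, in m); x points along the fingers, z is the direction in which the jaws open and shut, and the axes are right-handed (so a half turn about x gives the same grasp; the last joint's range is limited). The gripper opens to 85 mm and grips with 20 to 120 N. Pads are 22 mm wide; open, the fingers measure 114 mm over their backs; the gripper's body (76 mm by 85 mm) begins 54 mm behind the grasp point. The pads swing forward as they close: fully open they stand 13 mm farther back than shut.
Start: joints at [-1.296, 0.053, 1.613, -0, 1.476, -0.119], TCP at [0.24, -0.577, 0.248] pointing down, gripper open.
Joint ranges: [-3.01, 3.01], [-1.01, 2.22], [0.06, 2.58], [-1.02, 4.17], [0.09, 2.62], [-3.14, 3.14]. Speed limits (rad/s): [2.57, 2.57, 3.14, 3.14, 3.14, 3.14].

### API

Orientations are given as a rotation vector (axis times angle).
In Python, from station import ctrl, cams, finder gives the robot as it stands.
- The arm moves only by the tool step_arm, never from a script. Its argument "moves" is a list of rows, each a list of 3 entries, a list of its own where there are three numbers: the shift along the tool's x, y, z in cm, then the turn, a rotation vector about the tool's x, y, z in degrees, then the opening, from 0 (shut) to 1 (fully open). A call has exactly 10 rows; each row is the pose to reach, as a shift and turn from the pose measured when the call began, along the tool's axes at that moment; what a row does not reach only later rows make up. A row lasts 1/12 s, in which the tool goes at most 41.7 mm and 7.16 degrees, less where a joint would pass 70% of its speed; a pose out of reach is approached as far as the arm can. A call with a gripper value outside its range is refused whole. The fingers move at their own pace and stop on an object; "grip_force" is the grip in N (left out, the last holds). Time passes only in rows, so rows that repeat a pose let the fingers close, or fill a call up. It gives the time, the measured TCP pose, the force and the opening at its end, in the units of the state.
- ctrl.get_obs(): the state, without advancing time (a new reading comes with each control period).
- cams.get_image(name): name is "scene" or "top" or "wrist"; returns a dict with "pixels" (400x640x3 uint8, blue, green, red), "fx", "fy", "cx", "cy" (pixels), "position" and "attitude" of the camera in the world. Camera axes: x right, y up, looking along -z (the intrinsics and any distortion apply to the point x, -y, -z); pixel columns grow to the right and rows downward; lengths in m; the calibration is good to about 2 mm. The wrist camera is an equidistant fisheye: a pixel r from the principal point sees the ray r / f radians off the axis. A picture is of the moment at which its call begins. There is no depth.
- ctrl.finish_job(): hands the job in, once; it reports no verdict.
Trained networks look in the newest picture that a camera, given by its name, has taken for a name from the list of things; names that differ only in an ending like _2 or _b are one class to them, and where a whole thing is asked for, a point or a joint stands for the part that bears it (a point fixed in the world has none). Each returns a list of dicts, best first, with "conf" (0 to 1); they miss things now and then, are a little off and sometimes report something else, mostly with a low value. They report only what shows in the picture. A call takes as long as a camera call.
- finder.find_in(camera, name): "at" ([column, row] in pixels, amid what is visible of it).
- finder.regions_of(camera, name): "region" (400x640 bool, what is visible of it) and "at" ([column, row] in pixels, amid what is visible of it).
- finder.tip_of(camera, name): "at" ([column, row] in pixels: a listed point, or the origin of a listed thing).
The state is a dict: "t": time; "q": joint angles; "dq": joint speeds; "effort": joint torques, N m; "tool_pos": TCP position; "tool_rot": TCP orientation; "contact_force": force on the tool from outside, world axes, zero at the start; "wrist_torque": the same for the moment, N m; "opening": finger opening in m.
Only numpy, scipy, OpenCV 4.12 (cv2) and the standard library are available. Lean on these libraries where they do the work, as an engineer would, in place of code of your own. Each camera call takes 0.05 s, during which the arm holds its last target. There are 200 camera calls.

### The job

Draw the steel bolt on the type case fully back, then raise the lid and swing it back over until it just bears on the rubber-tipped stop screw behind it, and leave it open like that, resting on the stop. The screw is set differently each time, so feel for it: never ram or press the lid hard onto it. Leave everything else on the table where it lies.

Things in the scene. Friction and masses are not known exactly. Their poses are not given: they have to be found in the camera images.
- typecase: Wooden type case, 200 (x) x 300 (y) x 90 mm high, fixed to the table. Origin: centre of its underside; x points away from the ledge towards the hinge, y to the left, z up. The front 50 mm of its top is a fixed wooden ledge (90 mm high, solid) that carries the bolt; the rest is covered by the lid. Everything on it keeps its place relative to the case.
- bolt (a joint): Travel of the bolt in m: about 0 = shot (its 6 mm thick steel tongue, 24 mm wide, lies over the lid's front edge and physically holds the lid down), growing as it is drawn along the case's -x direction (away from the hinge), up to its end stop at 0.034. It clears the lid from about 0.019; fully back is over 0.029. It slides with about 3 N of friction and stays where it is left.
- bolt_knob (a point): Centre of the bolt's upright round steel knob, 16 mm in diameter and 34 mm tall; this point is half-way up, 34 mm above the ledge (ledge at 90 mm, bolt body's top 17 mm below this point). It sits 65 mm to the left (+y of the case) of the case's middle, and moves with the bolt. Axes parallel to the case's.
- lid (a joint): Angle of the lid in rad: 0 = shut flat, 1.571 = upright, larger = leaning back beyond upright. A stiff friction hinge (about 0.42 N m plus the 0.3 to 0.5 kg lid's weight, so some 5 N at the handle when it is lifted) keeps the lid wherever it is left. It meets the stop screw somewhere between about 1.69 and 2.01, differently each time. The rubber tip is hard and yields under 1 mm, so the load climbs within a few millimetres of hand travel: approach it slowly.
- lid_handle (a point): Middle of the lid's brass bar handle, a round bar 10 mm thick and 90 mm long, parallel to the hinge line (the case's y), 35 mm above the lid's outer face. With the lid shut it lies 120 mm in front of the hinge line (-x of the case) and 43 mm above it. It turns with the lid; its axes are the lid's: x and z of the case turned about y by the lid angle.
- lid_hinge (a point): Middle of the hinge line, which runs along the case's y on the far top edge: 100 mm behind the case's origin (+x) and 90 mm above the table. The lid is 150 mm deep from here, 300 mm wide, 8 mm thick, wood, and opens up and over away from the ledge. Its axes turn with the lid.
- stop_post: Fixed dark steel post behind the case's back, carrying a brass set screw with a round black rubber tip, 18 mm across, pointing at the lid. Origin: on the hinge line, 95 mm to the right (-y of the case) of its middle. The screw sits 70 mm above the hinge line; how far it sticks out varies and is not measured. It must never bear more than 35 N (about 18 N more than the swinging lid needs, applied at the handle).
- brass_slug: Bystander, to be left alone: brass slug, 18 x 75 x 12 mm, lying on the ledge of the type case at its right-hand (-y) end.
- composing_stick: Bystander, to be left alone: steel composing stick, a shallow tray 55 x 200 x 18 mm with a line of lead type, lying to the right (-y) of the type case.
- mallet: Bystander, to be left alone: hammer with a wooden handle and a steel head, lying to the left (+y) of the type case.
- ink_can: Bystander, to be left alone: closed ink can, 80 mm across, 70 mm tall, far left of the table.
- brayer: Bystander, to be left alone: hand ink roller with a black roll 110 mm long, far right of the table.
- wood_block0: Bystander, to be left alone: plain wood block 50 x 32 x 23 mm, left of the table.
- wood_block1: Bystander, to be left alone: plain wood block 50 x 32 x 23 mm, right of the table.

How it is judged:
By the outcome, as a careful person would: the job done as asked, in the order asked, and still so for the second after the job is handed in, with the robot touching nothing.
It also fails if it takes over 69 s, if anything falls off the work surface, if the arm or the gripper's body presses on something with over 40 N, if the wrist force passes 120 N, or if a joint passes its speed limit or range.

## Working session

There is one attempt and no reset: what is moved stays moved. The work goes in short steps, Python scripts to look and compute and a tool call to move; the robot and the scene stay as the last step left them, time stands still between calls to the robot, and variables do not carry over. Pictures are saved under pics/ and viewed, on a budget of 10 in all, crops included, one or two more only if the job needs it, and the job is handed in when it is done.

Besides the shell and the picture viewer there is one more tool, called after "Call:" in YAML: its name, and indented under it one key for each argument. step_arm: Moves the arm, as the interface text tells. Its arguments: {"type":"object","properties":{"moves":{"type":"array"},"grip_force":{"type":"number"}},"required":["moves"]}

```bash
mkdir -p pics; cat > h.py <<'E'
import numpy as np, cv2
from scipy.spatial.transform import Rotation as R
from station import ctrl, cams, finder
def att(im):
    a=np.array(im["attitude"],float)
    return a if a.shape==(3,3) else (R.from_rotvec(a).as_matrix() if a.size==3 else R.from_quat(a).as_matrix())
def ray(im,px):
    u=(px[0]-im["cx"])/im["fx"]; v=(px[1]-im["cy"])/im["fy"]
    if im.get("name")=="wrist":
        r=np.hypot(u,v); s=np.sin(r)/max(r,1e-9); d=np.array([u*s,-v*s,-np.cos(r)])
    else: d=np.array([u,-v,-1.])
    d=att(im)@d; return np.array(im["position"]),d/np.linalg.norm(d)
def onz(im,px,z):
    p,d=ray(im,px); return p+d*(z-p[2])/d[2]
def tri(rs):
    A=sum(np.eye(3)-np.outer(d,d) for p,d in rs); b=sum((np.eye(3)-np.outer(d,d))@p for p,d in rs)
    return np.linalg.solve(A,b)
def get(n):
    im=cams.get_image(n); im["name"]=n; return im
E
python3 - <<'E'
from h import *
np.set_printoptions(precision=4,suppress=True)
ims={n:get(n) for n in("scene","top")}
print({k:(v if k!="pixels" else 0) for k,v in ims["top"].items()})
for n,im in ims.items(): cv2.imwrite(f"pics/{n}0.png",im["pixels"])
for nm in["bolt_knob","lid_handle","lid_hinge","typecase","stop_post"]:
    rs=[]
    for n,im in ims.items():
        r=finder.tip_of(n,nm)
        print(nm,n,[(np.round(x["at"],1),round(x["conf"],2)) for x in r[:2]])
        if r: rs.append(ray(im,r[0]["at"]))
    if len(rs)==2: print("   ",tri(rs))
print(ctrl.get_obs(), ctrl.tcp_to_tips)
E
```

```text
{'pixels': 0, 'fx': 372.20038644996333, 'fy': 372.20038644996333, 'cx': 319.1086323086234, 'cy': 201.43474956388573, 'position': array([ 0.4547, -0.0239,  1.336 ]), 'attitude': array([ 0.0443, -0.0684, -1.5664]), 'name': 'top'}
bolt_knob scene [(array([340.9, 154.8]), 0.57), (array([429.5, 163.3]), 0.56)]
bolt_knob top [(array([261.5, 228.3]), 0.6)]
    [0.4514 0.1397 0.1279]
lid_handle scene [(array([340.8, 172.1]), 0.64)]
lid_handle top [(array([275.7, 207.8]), 0.82)]
    [0.5168 0.0931 0.1325]
lid_hinge scene []
lid_hinge top [(array([271.9, 177.9]), 0.73), (array([260.6, 230. ]), 0.25)]
typecase scene [(array([343.3, 205.8]), 0.73), (array([340.6, 152.8]), 0.47)]
typecase top [(array([282. , 206.9]), 0.64)]
    [ 0.5326  0.0918 -0.0023]
stop_post scene [(array([353.3, 223.4]), 0.8)]
stop_post top [(array([299.5, 168.3]), 0.83), (array([177.3, 206.6]), 0.34)]
    [0.658  0.0258 0.0888]
{'t': 0.6, 'q': array([-1.296 ,  0.0526,  1.6129,  0.    ,  1.476 , -0.119 ]), 'dq': array([ 0.0001,  0.0011, -0.0008, -0.002 ,  0.0001, -0.0008]), 'effort': array([ -0.0016, -39.3418, -37.0232,  -0.0002,   0.0008,  -0.    ]), 'tool_pos': array([ 0.2398, -0.5771,  0.2483]), 'tool_rot': array([ 0.9144,  1.3701, -0.9144]), 'contact_force': array([0.9558, 0.0233, 0.1231]), 'wrist_torque': array([ 0.0058,  0.0473, -0.0068]), 'opening': 0.08547467467042705} 0.017
```

```bash
python3 - <<'E'
from h import *
a=cv2.imread("pics/scene0.png");b=cv2.imread("pics/top0.png")
c=cv2.resize(b[120:280,190:390],(800,640))[:, :]
cv2.imwrite("pics/v1.png",cv2.resize(c,(750,600))); cv2.imwrite("pics/v2.png",a)
E
```

```text
(no output)
```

View pics/v1.png

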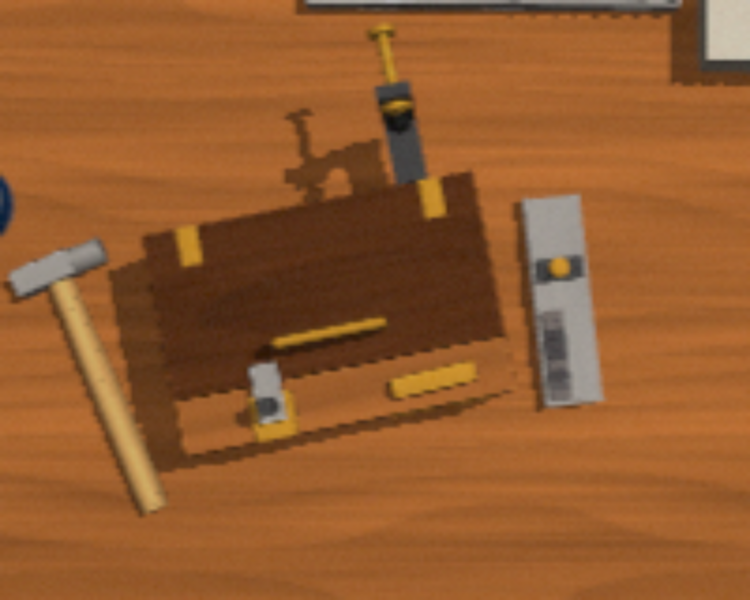

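View pics/v2.png

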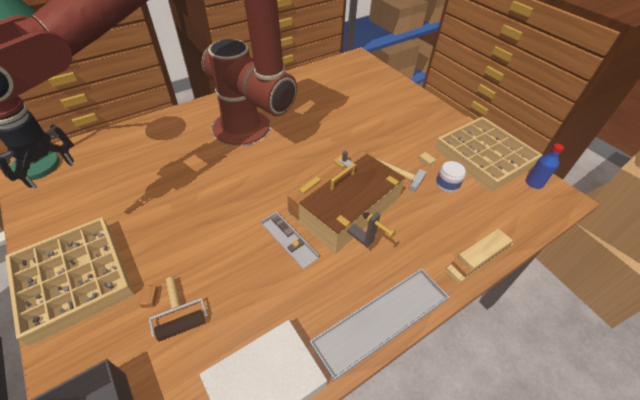

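Top view crop: the case is yawed about 11°, with the knob at about (268,405), handle from (275,345) to (385,322), and the post at the back right. The scene view agrees with this. Next I fit the case pose to all the detections.

```bash
cat >> h.py <<'E'
def dmove(pos,Rt):
    """shift cm / turn deg from current pose in tool axes"""
    o=ctrl.get_obs(); R0=R.from_rotvec(o["tool_rot"])
    return np.round(100*R0.inv().apply(np.array(pos)-o["tool_pos"]),2), np.round(np.degrees((R0.inv()*Rt).as_rotvec()),1)
def case2w(p,c):
    return np.array([c[0],c[1],0])+R.from_euler("z",c[2]).apply(p)
def toolR(yaw,sgn,tilt=0):
    """x down, z along sgn*(dir at yaw); """
    x=np.array([0,0,-1.]); z=sgn*np.array([np.cos(yaw),np.sin(yaw),0]); y=np.cross(z,x)
    return R.from_matrix(np.c_[x,y,z])
E
python3 - <<'E'
from h import *
from scipy.optimize import least_squares
np.set_printoptions(precision=4,suppress=True)
ims={n:get(n) for n in("scene","top")}
M={"bolt_knob":(None,.065,.124),"lid_handle":(-.02,0,.133),"lid_hinge":(.1,0,.09),"typecase":(0,0,0),"stop_post":(.1,-.095,.09)}
obs=[]
for nm in M:
    for n,im in ims.items():
        r=finder.tip_of(n,nm)
        if r and r[0]["conf"]>.5: obs.append((nm,n,ray(im,r[0]["at"])))
def f(v):
    e=[]
    for nm,n,(p,d) in obs:
        q=np.array([v[3] if a is None else a for a in M[nm]]); w=case2w(q,v)-p
        e+=list((w-d*(w@d))*1000)
    return np.array(e)
s=least_squares(f,[.53,.09,.2,-.07],loss="soft_l1",f_scale=3)
print(s.x); 
for (nm,n,_),e in zip(obs,f(s.x).reshape(-1,3)): print(nm,n,np.linalg.norm(e).round(1),"mm")
r=finder.regions_of("top","lid_handle")[0]
ys,xs=np.nonzero(r["region"]); P=np.array([onz(ims["top"],(x,y),.133)[:2] for x,y in zip(xs,ys)])
w,V=np.linalg.eigh(np.cov(P.T)); print("handle mean",P.mean(0),"yaw",np.degrees(np.arctan2(-V[0,1]*np.sign(V[1,1]),abs(V[1,1]))),len(xs))
c=s.x[:3]; np.save("case.npy",s.x)
k=case2w([s.x[3],.065,.124],c); print("knob",k)
for sg in(1,-1):
    print(dmove(k+[0,0,.08],toolR(c[2]+np.pi/2,sg)))
print(R.from_rotvec(ctrl.get_obs()["tool_rot"]).as_matrix())
E
```

```text
[ 0.5372  0.0943  0.1902 -0.0759]
bolt_knob scene 2.3 mm
lid_handle scene 4.3 mm
lid_handle top 7.9 mm
lid_hinge scene 2.4 mm
lid_hinge top 11.7 mm
typecase scene 4.8 mm
typecase top 3.8 mm
stop_post scene 12.7 mm
stop_post top 2.7 mm
handle mean [0.5597 0.096 ] yaw 11.060570578765615 3887
knob [0.4505 0.1438 0.124 ]
(array([  4.43,  47.11, -58.49]), array([-168.3,    0. ,   -0. ]))
(array([  4.43,  47.11, -58.49]), array([11.7, -0. , -0. ]))
[[-0.      0.9235  0.3837]
 [ 0.0001  0.3837 -0.9235]
 [-1.      0.     -0.0001]]
```

Call:
step_arm:
  moves:
    - [[0, 2, -2.5], [1, 0, 0], 1]
    - [[0, 5, -6], [2, 0, 0], 1]
    - [[0, 8, -10], [3, 0, 0], 1]
    - [[0, 10.6, -13.2], [4, 0, 0], 1]
    - [[0, 13.2, -16.4], [5, 0, 0], 1]
    - [[0, 15.8, -19.6], [6, 0, 0], 1]
    - [[0, 18.4, -22.8], [7, 0, 0], 1]
    - [[0, 21, -26], [8, 0, 0], 1]
    - [[0, 23.6, -29.2], [9, 0, 0], 1]
    - [[0, 26.2, -32.4], [11.7, 0, 0], 1]

```text
t: 2.08
tool_pos: [0.3547, -0.1849, 0.2485]
tool_rot: [1.07, 1.291, -1.07]
contact_force: [0.7, -0.2, -0.5]
opening: 0.0852
```

```bash
python3 - <<'E'
from h import *
s=np.load("case.npy"); k=case2w([s[3],.065,.124],s)
print(dmove(k+[0,0,.10],toolR(s[2]+np.pi/2,-1)))
E
```

```text
(array([  2.44,  15.53, -30.51]), array([-0.2,  0. , -0.1]))
```

Call:
step_arm:
  moves:
    - [[0, 1.8, -3.6], [0, 0, 0], 1]
    - [[0, 3.6, -7.2], [0, 0, 0], 1]
    - [[0, 5.4, -10.8], [0, 0, 0], 1]
    - [[0.5, 7.2, -14.4], [0, 0, 0], 1]
    - [[0.8, 9, -18], [0, 0, 0], 1]
    - [[1.2, 10.8, -21.4], [0, 0, 0], 1]
    - [[1.6, 12.6, -24.8], [0, 0, 0], 1]
    - [[2, 14.2, -28], [0, 0, 0], 1]
    - [[2.4, 15.5, -30.5], [0, 0, 0], 1]
    - [[2.4, 15.5, -30.5], [0, 0, 0], 1]

```text
t: 2.92
tool_pos: [0.4502, 0.1475, 0.2236]
tool_rot: [1.067, 1.295, -1.066]
contact_force: [-0.4, 0.1, -1.2]
opening: 0.0852
```

```bash
python3 - <<'E'
from h import *
np.set_printoptions(precision=4,suppress=True)
s=np.load("case.npy")
im=get("wrist"); cv2.imwrite("pics/w1.png",im["pixels"]); print(im["position"],im["fx"],ctrl.get_obs()["tool_pos"])
for nm,z in(("bolt_knob",.124),("lid_handle",.133),("lid_hinge",.09)):
    for r in finder.tip_of("wrist",nm)[:2]: print(nm,r["at"],r["conf"],onz(im,r["at"],z))
E
```

```text
[0.5222 0.1605 0.3492] 309.70691628693146 [0.45   0.1455 0.2239]
bolt_knob [322.3, 198.6] 0.6 [0.4569 0.1446 0.124 ]
lid_handle [412.3, 133.0] 0.73 [0.52   0.0914 0.133 ]
lid_handle [96.0, 78.2] 0.39 [0.5254 0.3478 0.133 ]
```

View pics/w1.png

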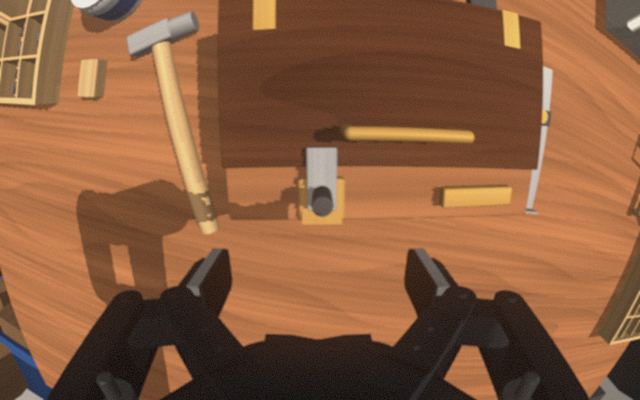

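The wrist view shows the knob at (322,200), centred between the fingers. The handle is at (345–473,133), and the case is parallel to the gripper. I'll descend onto the knob.

Call:
step_arm:
  moves:
    - [[2, 0.5, 0.2], [0, 0, 0], 0.8]
    - [[5, 0.5, 0.2], [0, 0, 0], 0.7]
    - [[7.5, 0.5, 0.2], [0, 0, 0], 0.6]
    - [[9, 0.5, 0.2], [0, 0, 0], 0.5]
    - [[9.4, 0.5, 0.2], [0, 0, 0], 0.4]
    - [[9.4, 0.5, 0.2], [0, 0, 0], 0.2]
    - [[9.4, 0.5, 0.2], [0, 0, 0], 0]
    - [[9.4, 0.5, 0.2], [0, 0, 0], 0]
    - [[9.4, 0.5, 0.2], [0, 0, 0], 0]
    - [[9.4, 0.5, 0.2], [0, 0, 0], 0]
  grip_force: 30

```text
t: 3.95
tool_pos: [0.4535, 0.1451, 0.1297]
tool_rot: [1.076, 1.299, -1.069]
contact_force: [-2.5, 16.7, -9.2]
opening: 0.0147
```

Call:
step_arm:
  moves:
    - [[0, -0.3, -0.1], [0, 0, 0], 0]
    - [[0, -0.8, -0.1], [0, 0, 0], 0]
    - [[0, -1.3, -0.1], [0, 0, 0], 0]
    - [[0, -1.8, -0.1], [0, 0, 0], 0]
    - [[0, -2.3, -0.1], [0, 0, 0], 0]
    - [[0, -2.8, -0.1], [0, 0, 0], 0]
    - [[0, -3.1, -0.1], [0, 0, 0], 0]
    - [[0, -3.3, -0.1], [0, 0, 0], 0]
    - [[0, -3.4, -0.1], [0, 0, 0], 0]
    - [[0, -3.4, -0.1], [0, 0, 0], 0]

```text
t: 4.78
tool_pos: [0.4211, 0.1391, 0.1298]
tool_rot: [1.078, 1.294, -1.066]
contact_force: [10.6, -2.4, -14.6]
opening: 0.0151
```

Call:
step_arm:
  moves:
    - [[0, -0.2, 0], [0, 0, 0], 0]
    - [[0, -0.2, 0], [0, 0, 0], 0]
    - [[0, -0.1, 0], [0, 0, 0], 0.3]
    - [[0, -0.1, 0], [0, 0, 0], 0.5]
    - [[0, -0.1, 0], [0, 0, 0], 0.5]
    - [[-2, -0.1, 0], [0, 0, 0], 0.5]
    - [[-5, -0.1, 0], [0, 0, 0], 0.6]
    - [[-8, 0, 0], [0, 0, 0], 0.7]
    - [[-10, 0, 0], [0, 0, 0], 0.7]
    - [[-10, 0, 0], [0, 0, 0], 0.7]

```text
t: 5.62
tool_pos: [0.4236, 0.1389, 0.2369]
tool_rot: [1.084, 1.287, -1.058]
contact_force: [0.5, 0.7, 0.8]
opening: 0.0598
```

```bash
python3 - <<'E'
from h import *
np.set_printoptions(precision=4,suppress=True)
s=np.load("case.npy")
im=get("wrist"); cv2.imwrite("pics/w2.png",im["pixels"])
for nm,z in(("bolt_knob",.124),("lid_handle",.133),("lid_hinge",.09)):
    for r in finder.tip_of("wrist",nm)[:1]: print(nm,r["at"],r["conf"],onz(im,r["at"],z))
c=.0
h=np.array([.519,.0925,.133])
for yaw in(s[2],): 
  for sg in(1,-1): print(dmove(h+[0,0,.08],toolR(yaw,sg)))
print(ctrl.get_obs()["q"])
E
```

```text
bolt_knob [317.1, 199.6] 0.87 [0.4263 0.1401 0.124 ]
lid_handle [406.2, 96.2] 0.66 [0.5205 0.0896 0.133 ]
(array([1.56, 8.86, 6.34]), array([-90.3,  -0.2,  -0.4]))
(array([1.56, 8.86, 6.34]), array([89.7, -0.4,  0.2]))
[ 0.1451 -0.4001  2.0431  0.0073  1.4969  1.53  ]
```

View pics/w2.png

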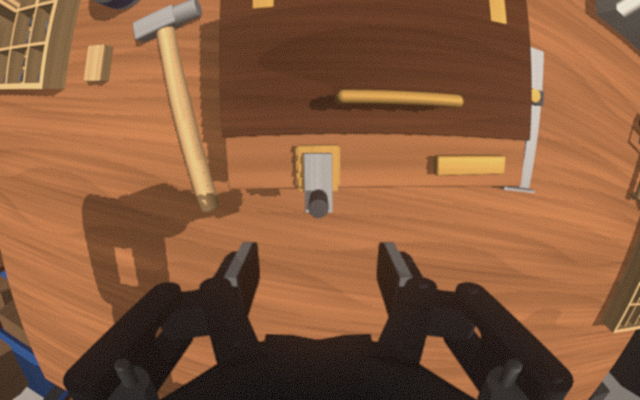

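Knob now at (318,203) with the bolt overhanging the ledge. It moved about 32 mm, so it is fully back. I'll turn the gripper and go over the handle.

Call:
step_arm:
  moves:
    - [[0, 1, 0.7], [-7, 0, 0], 0.7]
    - [[0, 2, 1.4], [-14, 0, 0], 0.7]
    - [[0, 3, 2.1], [-21, 0, 0], 0.7]
    - [[0, 4, 2.8], [-28, 0, 0], 0.7]
    - [[0, 5, 3.5], [-35, 0, 0], 0.7]
    - [[0, 6, 4.2], [-42, 0, 0], 0.7]
    - [[0, 7, 4.9], [-49, 0, 0], 0.7]
    - [[0, 8, 5.6], [-56, 0, 0], 0.7]
    - [[0, 8.8, 6.2], [-63, 0, 0], 0.7]
    - [[0, 8.9, 6.3], [-70, 0, 0], 0.7]

```text
t: 6.65
tool_pos: [0.5193, 0.0921, 0.2263]
tool_rot: [0.13, 1.571, -0.119]
contact_force: [-0.6, -0.1, 0.6]
opening: 0.0598
```

Call:
step_arm:
  moves:
    - [[0, 0, 0], [-7, 0, 0], 0.7]
    - [[0, 0, 0], [-14, 0, 0], 0.7]
    - [[0, 0, 0], [-20, 0, 0], 0.6]
    - [[1, 0, 0], [-20, 0, 0], 0.5]
    - [[2, 0, 0], [-20, 0, 0], 0.5]
    - [[3, 0, 0], [-20, 0, 0], 0.5]
    - [[3, 0, 0], [-20, 0, 0], 0.5]
    - [[3, 0, 0], [-20, 0, 0], 0.5]
    - [[3, 0, 0], [-20, 0, 0], 0.5]
    - [[3, 0, 0], [-20, 0, 0], 0.5]

```text
t: 7.48
tool_pos: [0.5195, 0.0924, 0.1968]
tool_rot: [-0.143, 1.567, 0.155]
contact_force: [0.2, -0.1, 0.1]
opening: 0.0425
```

```bash
python3 - <<'E'
from h import *
np.set_printoptions(precision=4,suppress=True)
s=np.load("case.npy")
im=get("wrist"); cv2.imwrite("pics/w3.png",im["pixels"])
r=finder.tip_of("wrist","lid_handle")[0]; h=onz(im,r["at"],.133); print(r["at"],r["conf"],h)
print(dmove(h,toolR(s[2],1))); print(ctrl.get_obs()["q"])
E
```

```text
Traceback (most recent call last):
IndexError: list index out of range
```

View pics/w3.png

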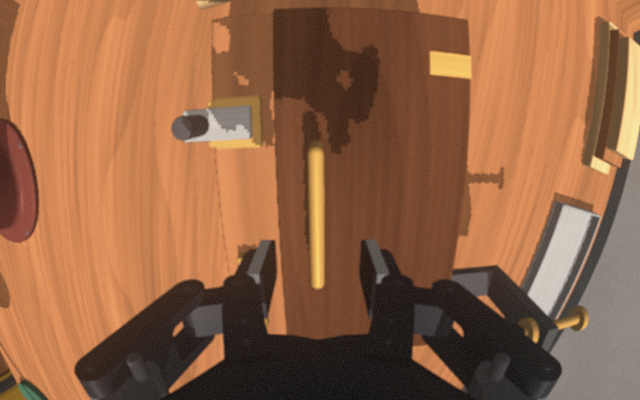

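The bar is at column 317, rows 145–290, centred between the fingers. Next I work out the grasp shift and the lifting arc.

```bash
python3 - <<'E'
from h import *
np.set_printoptions(precision=4,suppress=True)
s=np.load("case.npy")
im=get("wrist")
a=onz(im,(316,148),.135);b=onz(im,(318,287),.135); h=(a+b)/2; print(a,b,np.linalg.norm(a-b),h, np.degrees(np.arctan2(-(a-b)[0],(a-b)[1])))
print(dmove(h,toolR(s[2],1))); print(ctrl.get_obs()["q"])
th=np.radians(np.arange(0,95,5)); r=np.hypot(12,4.3); a0=np.arctan2(4.3,12)
for t in th: print(int(round(np.degrees(t))), "x",round(-(r*np.sin(a0+t)-4.3),2),"z",round(12-r*np.cos(a0+t),2))
E
```

```text
[0.5101 0.1397 0.135 ] [0.5297 0.0443 0.135 ] 0.09739281467571971 [0.5199 0.092  0.135 ] 11.63374589923636
(array([ 6.2 , -0.09,  0.03]), array([ 0. , -0. , -0.4]))
[ 0.0312 -0.1443  1.8902  0.0074  1.3972 -0.1604]
0 x -0.0 z 0.0
5 x -1.03 z 0.42
10 x -2.02 z 0.93
15 x -2.96 z 1.52
20 x -3.84 z 2.19
25 x -4.67 z 2.94
30 x -5.42 z 3.76
35 x -6.11 z 4.64
40 x -6.71 z 5.57
45 x -7.23 z 6.56
50 x -7.66 z 7.58
55 x -8.0 z 8.64
60 x -8.24 z 9.72
65 x -8.39 z 10.83
70 x -8.45 z 11.94
75 x -8.4 z 13.05
80 x -8.26 z 14.15
85 x -8.03 z 15.24
90 x -7.7 z 16.3
```

Call:
step_arm:
  moves:
    - [[2, 0, 0], [0, 0, 0], 0.4]
    - [[4, 0, 0], [0, 0, 0], 0.4]
    - [[5.5, 0, 0], [0, 0, 0], 0.4]
    - [[6.4, 0, 0], [0, 0, 0], 0.4]
    - [[6.4, 0, 0], [0, 0, 0], 0.2]
    - [[6.4, 0, 0], [0, 0, 0], 0]
    - [[6.4, 0, 0], [0, 0, 0], 0]
    - [[6.4, 0, 0], [0, 0, 0], 0]
    - [[6.4, 0, 0], [0, 0, 0], 0]
    - [[6.4, 0, 0], [0, 0, 0], 0]
  grip_force: 35

```text
t: 8.47
tool_pos: [0.5186, 0.0927, 0.1333]
tool_rot: [-0.144, 1.569, 0.155]
contact_force: [-5.1, -1.5, -0.5]
opening: 0.0086
```

Call:
step_arm:
  moves:
    - [[-0.3, 0, 0.1], [0, 0, 0], 0]
    - [[-0.6, 0, 0.2], [0, 0, 0], 0]
    - [[-1, 0, 0.4], [0, 0, 0], 0]
    - [[-1.5, 0, 0.7], [0, 0, 0], 0]
    - [[-2, 0, 0.9], [0, 0, 0], 0]
    - [[-2.5, 0, 1.2], [0, 0, 0], 0]
    - [[-3, 0, 1.5], [0, 0, 0], 0]
    - [[-3.4, 0, 1.8], [0, 0, 0], 0]
    - [[-3.8, 0, 2.2], [0, 0, 0], 0]
    - [[-3.8, 0, 2.2], [0, 0, 0], 0]

```text
t: 9.3
tool_pos: [0.5401, 0.0971, 0.173]
tool_rot: [-0.144, 1.571, 0.156]
contact_force: [-9.2, 1.6, 1.8]
opening: 0.0084
```

Call:
step_arm:
  moves:
    - [[-0.8, 0, 0.7], [0, 0, 0], 0]
    - [[-1.6, 0, 1.5], [0, 0, 0], 0]
    - [[-2.2, 0, 2.4], [0, 0, 0], 0]
    - [[-2.8, 0, 3.3], [0, 0, 0], 0]
    - [[-3.3, 0, 4.3], [0, 0, 0], 0]
    - [[-3.7, 0, 5.3], [0, 0, 0], 0]
    - [[-4.1, 0, 6.4], [0, 0, 0], 0]
    - [[-4.3, 0, 7.5], [0, 0, 0], 0]
    - [[-4.3, 0, 7.5], [0, 0, 0], 0]
    - [[-4.3, 0, 7.5], [0, 0, 0], 0]

```text
t: 10.13
tool_pos: [0.6172, 0.1128, 0.2208]
tool_rot: [-0.142, 1.563, 0.159]
contact_force: [-1.2, 5.2, 5.9]
opening: 0.0084
```

```bash
python3 - <<'E'
from h import *
im=get("scene"); cv2.imwrite("pics/s2.png",cv2.resize(im["pixels"][90:290,200:500],(750,500)))
im=get("top"); 
E
```

```text
(no output)
```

View pics/s2.png

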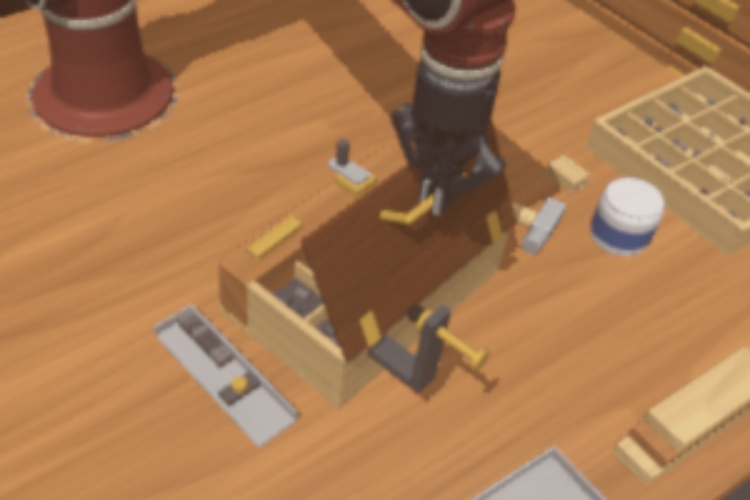

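Lid is about 60° up and the bolt stays drawn. The gripper still holds the bar at (420,210). I continue to near upright.

Call:
step_arm:
  moves:
    - [[-0.1, 0, 0.6], [0, 0, 0], 0]
    - [[-0.1, 0, 1.2], [0, 0, 0], 0]
    - [[-0.1, 0, 1.8], [0, 0, 0], 0]
    - [[-0.1, 0, 2.4], [0, 0, 0], 0]
    - [[0, 0, 3], [0, 0, 0], 0]
    - [[0, 0, 3.6], [0, 0, 0], 0]
    - [[0.1, 0, 4.2], [0, 0, 0], 0]
    - [[0.2, 0, 4.8], [0, 0, 0], 0]
    - [[0.3, 0, 5.2], [0, 0, 0], 0]
    - [[0.3, 0, 5.2], [0, 0, 0], 0]

```text
t: 11.07
tool_pos: [0.6697, 0.1236, 0.2197]
tool_rot: [-0.141, 1.559, 0.16]
contact_force: [-2.3, 3.0, -1.0]
opening: 0.0082
```

Call:
step_arm:
  moves:
    - [[0, 0, 0], [0, 0, 0], 0.3]
    - [[0, 0, 0], [0, 0, 0], 0.3]
    - [[0, 0, 0.2], [0, 0, 0], 0.3]
    - [[-2, 0, 0.2], [0, 0, 0], 0.3]
    - [[-5, 0, 0.2], [0, 0, 0], 0.3]
    - [[-8, 0, 0.2], [0, 0, 0], 0.3]
    - [[-9.5, 0, 0], [0, 0, 0], 0.2]
    - [[-9.5, 0, -3.5], [0, 0, 0], 0]
    - [[-9.5, 0, -7], [0, 0, 0], 0]
    - [[-9.5, 0, -10.5], [0, 0, 0], 0]

```text
t: 11.9
tool_pos: [0.5655, 0.1019, 0.3141]
tool_rot: [-0.141, 1.558, 0.16]
contact_force: [0.1, -0.7, 1.2]
opening: 0.0002
```

```bash
python3 - <<'E'
from h import *
np.set_printoptions(precision=4,suppress=True)
o=ctrl.get_obs(); print(o["tool_pos"],o["contact_force"],o["opening"])
yaw=.2; H=np.array([.637,.116,.09]); d=o["tool_pos"]-H
print("rel hinge case x",d@[np.cos(yaw),np.sin(yaw),0],"y",d@[-np.sin(yaw),np.cos(yaw),0])
print(dmove(o["tool_pos"],toolR(yaw,1)))
im=get("scene"); cv2.imwrite("pics/s3.png",cv2.resize(im["pixels"][90:290,200:500],(750,500)))
E
```

```text
[0.5655 0.1019 0.3141] [ 0.1403 -0.683   1.1913] 0.00018395526079810717
rel hinge case x -0.07285193110039129 y 0.000416002023974745
(array([0., 0., 0.]), array([-0.5,  0.5, -0.6]))
```

View pics/s3.png

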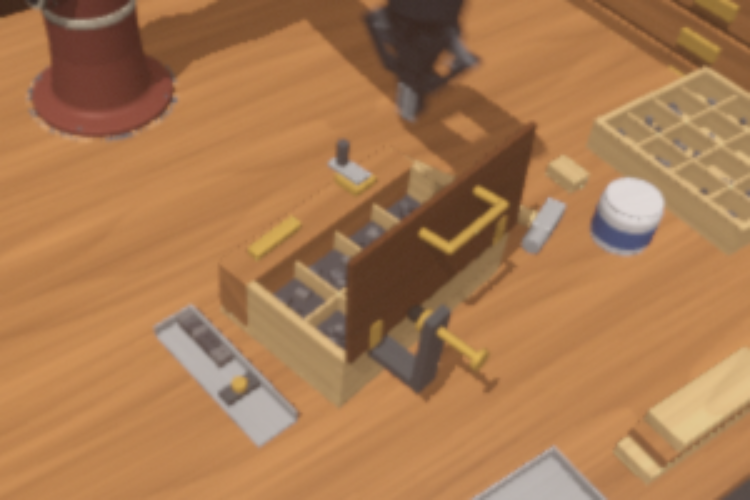

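The lid stands near upright on its own, and the gripper is clear on the robot side. I lower the closed fingers in front of the inner face.

Call:
step_arm:
  moves:
    - [[3, 0, 0], [0, 0, 0], 0]
    - [[6, 0, 0], [0, 0, 0], 0]
    - [[8.5, 0, 0], [0, 0, 0], 0]
    - [[9.2, 0, 0], [0, 0, 0], 0]
    - [[9.2, 0, 0], [0, 0, 0], 0]
    - [[9.2, 0, 1], [0, 0, 0], 0]
    - [[9.2, 0, 2], [0, 0, 0], 0]
    - [[9.2, 0, 3], [0, 0, 0], 0]
    - [[9.2, 0, 3], [0, 0, 0], 0]
    - [[9.2, 0, 3], [0, 0, 0], 0]

```text
t: 12.78
tool_pos: [0.5901, 0.1084, 0.2214]
tool_rot: [-0.142, 1.564, 0.16]
contact_force: [-0.3, 0.1, -0.3]
opening: 0.0002
```

Call:
step_arm:
  moves:
    - [[0, 0, 0.2], [0, 0, 0], 0]
    - [[0, 0, 0.4], [0, 0, 0], 0]
    - [[0, 0, 0.6], [0, 0, 0], 0]
    - [[0, 0, 0.8], [0, 0, 0], 0]
    - [[0, 0, 1], [0, 0, 0], 0]
    - [[0, 0, 1.2], [0, 0, 0], 0]
    - [[0, 0, 1.4], [0, 0, 0], 0]
    - [[0, 0, 1.6], [0, 0, 0], 0]
    - [[0, 0, 1.8], [0, 0, 0], 0]
    - [[0, 0, 2], [0, 0, 0], 0]

```text
t: 13.62
tool_pos: [0.6099, 0.1122, 0.2214]
tool_rot: [-0.142, 1.564, 0.16]
contact_force: [-0.4, -0.6, -0.4]
opening: -0.0001
```

Call:
step_arm:
  moves:
    - [[0, 0, 0.1], [0, 0, 0], 0]
    - [[0, 0, 0.2], [0, 0, 0], 0]
    - [[0, 0, 0.4], [0, 0, 0], 0]
    - [[0, 0, 0.5], [0, 0, 0], 0]
    - [[0, 0, 0.6], [0, 0, 0], 0]
    - [[0, 0, 0.7], [0, 0, 0], 0]
    - [[0, 0, 0.8], [0, 0, 0], 0]
    - [[0, 0, 0.9], [0, 0, 0], 0]
    - [[0, 0, 1], [0, 0, 0], 0]
    - [[0, 0, 1], [0, 0, 0], 0]

```text
t: 14.45
tool_pos: [0.62, 0.1142, 0.2215]
tool_rot: [-0.142, 1.563, 0.16]
contact_force: [-1.3, 0.1, 1.1]
opening: 0.0003
```

Call:
step_arm:
  moves:
    - [[0, 0, 0.1], [0, 0, 0], 0]
    - [[0, 0, 0.1], [0, 0, 0], 0]
    - [[0, 0, 0.2], [0, 0, 0], 0]
    - [[0, 0, 0.2], [0, 0, 0], 0]
    - [[0, 0, 0.3], [0, 0, 0], 0]
    - [[0, 0, 0.3], [0, 0, 0], 0]
    - [[0, 0, 0.4], [0, 0, 0], 0]
    - [[0, 0, 0.4], [0, 0, 0], 0]
    - [[0, 0, 0.5], [0, 0, 0], 0]
    - [[0, 0, 0.5], [0, 0, 0], 0]

```text
t: 15.28
tool_pos: [0.625, 0.1153, 0.2215]
tool_rot: [-0.142, 1.564, 0.16]
contact_force: [-2.5, 0.5, 0.6]
opening: 0.0001
```

Call:
step_arm:
  moves:
    - [[0, 0, 0.1], [0, 0, 0], 0]
    - [[0, 0, 0.1], [0, 0, 0], 0]
    - [[0, 0, 0.2], [0, 0, 0], 0]
    - [[0, 0, 0.2], [0, 0, 0], 0]
    - [[0, 0, 0.3], [0, 0, 0], 0]
    - [[0, 0, 0.3], [0, 0, 0], 0]
    - [[0, 0, 0.3], [0, 0, 0], 0]
    - [[0, 0, 0.4], [0, 0, 0], 0]
    - [[0, 0, 0.4], [0, 0, 0], 0]
    - [[0, 0, 0.4], [0, 0, 0], 0]

```text
t: 16.12
tool_pos: [0.6289, 0.116, 0.2213]
tool_rot: [-0.142, 1.564, 0.16]
contact_force: [-2.1, 0.2, 0.4]
opening: -0.0002
```

Call:
step_arm:
  moves:
    - [[0, 0, 0.05], [0, 0, 0], 0]
    - [[0, 0, 0.1], [0, 0, 0], 0]
    - [[0, 0, 0.1], [0, 0, 0], 0]
    - [[0, 0, 0.15], [0, 0, 0], 0]
    - [[0, 0, 0.2], [0, 0, 0], 0]
    - [[0, 0, 0.2], [0, 0, 0], 0]
    - [[0, 0, 0.25], [0, 0, 0], 0]
    - [[0, 0, 0.3], [0, 0, 0], 0]
    - [[0, 0, 0.3], [0, 0, 0], 0]
    - [[0, 0, 0.3], [0, 0, 0], 0]

```text
t: 16.95
tool_pos: [0.6318, 0.1166, 0.2212]
tool_rot: [-0.142, 1.564, 0.16]
contact_force: [-2.5, -0.3, 1.1]
opening: -0.0001
```

```bash
python3 - <<'E'
from h import *
im=get("scene"); cv2.imwrite("pics/s4.png",cv2.resize(im["pixels"][150:270,300:460],(800,600),interpolation=cv2.INTER_CUBIC))
E
```

```text
(no output)
```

View pics/s4.png

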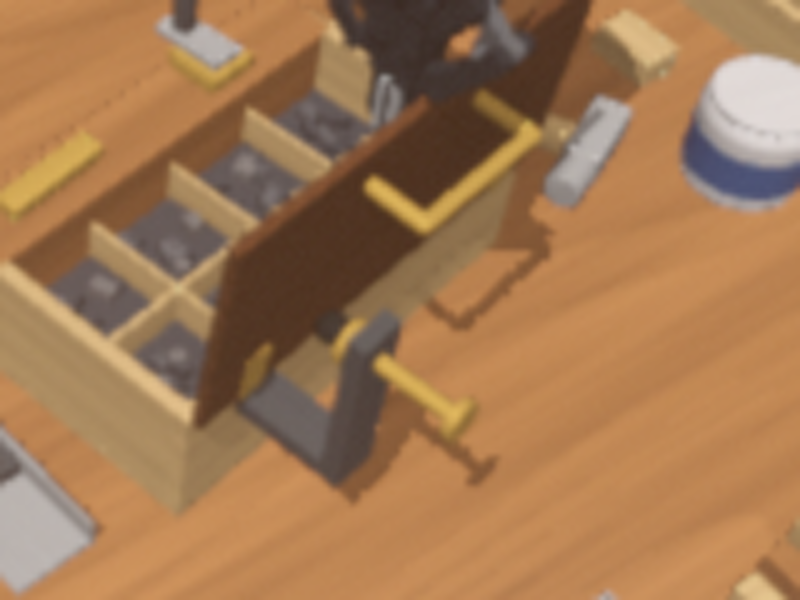

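The lid has passed upright. The rubber tip at (330,325) is close to the lid's outer face. I continue in 2 mm steps.

Call:
step_arm:
  moves:
    - [[0, 0, 0.05], [0, 0, 0], 0]
    - [[0, 0, 0.1], [0, 0, 0], 0]
    - [[0, 0, 0.1], [0, 0, 0], 0]
    - [[0, 0, 0.15], [0, 0, 0], 0]
    - [[0, 0, 0.15], [0, 0, 0], 0]
    - [[0, 0, 0.2], [0, 0, 0], 0]
    - [[0, 0, 0.2], [0, 0, 0], 0]
    - [[0, 0, 0.2], [0, 0, 0], 0]
    - [[0, 0, 0.2], [0, 0, 0], 0]
    - [[0, 0, 0.2], [0, 0, 0], 0]

```text
t: 17.83
tool_pos: [0.6337, 0.117, 0.221]
tool_rot: [-0.142, 1.564, 0.16]
contact_force: [-2.6, -0.2, -1.0]
opening: 0.0002
```

Call:
step_arm:
  moves:
    - [[0, 0, 0.05], [0, 0, 0], 0]
    - [[0, 0, 0.1], [0, 0, 0], 0]
    - [[0, 0, 0.1], [0, 0, 0], 0]
    - [[0, 0, 0.15], [0, 0, 0], 0]
    - [[0, 0, 0.15], [0, 0, 0], 0]
    - [[0, 0, 0.2], [0, 0, 0], 0]
    - [[0, 0, 0.2], [0, 0, 0], 0]
    - [[0, 0, 0.2], [0, 0, 0], 0]
    - [[0, 0, 0.2], [0, 0, 0], 0]
    - [[0, 0, 0.2], [0, 0, 0], 0]

```text
t: 18.67
tool_pos: [0.6357, 0.1174, 0.221]
tool_rot: [-0.142, 1.564, 0.16]
contact_force: [-2.2, 0.3, -1.7]
opening: 0.0001
```

Call:
step_arm:
  moves:
    - [[0, 0, 0.05], [0, 0, 0], 0]
    - [[0, 0, 0.1], [0, 0, 0], 0]
    - [[0, 0, 0.1], [0, 0, 0], 0]
    - [[0, 0, 0.15], [0, 0, 0], 0]
    - [[0, 0, 0.15], [0, 0, 0], 0]
    - [[0, 0, 0.2], [0, 0, 0], 0]
    - [[0, 0, 0.2], [0, 0, 0], 0]
    - [[0, 0, 0.2], [0, 0, 0], 0]
    - [[0, 0, 0.2], [0, 0, 0], 0]
    - [[0, 0, 0.2], [0, 0, 0], 0]

```text
t: 19.5
tool_pos: [0.6377, 0.1177, 0.221]
tool_rot: [-0.142, 1.564, 0.16]
contact_force: [-2.5, -0.7, -0.7]
opening: 0.0003
```

Call:
step_arm:
  moves:
    - [[0, 0, 0.05], [0, 0, 0], 0]
    - [[0, 0, 0.1], [0, 0, 0], 0]
    - [[0, 0, 0.1], [0, 0, 0], 0]
    - [[0, 0, 0.15], [0, 0, 0], 0]
    - [[0, 0, 0.15], [0, 0, 0], 0]
    - [[0, 0, 0.2], [0, 0, 0], 0]
    - [[0, 0, 0.2], [0, 0, 0], 0]
    - [[0, 0, 0.2], [0, 0, 0], 0]
    - [[0, 0, 0.2], [0, 0, 0], 0]
    - [[0, 0, 0.2], [0, 0, 0], 0]

```text
t: 20.33
tool_pos: [0.6398, 0.118, 0.2212]
tool_rot: [-0.142, 1.563, 0.16]
contact_force: [-1.6, -0.9, -2.6]
opening: -0.0004
```

Call:
step_arm:
  moves:
    - [[0, 0, 0.05], [0, 0, 0], 0]
    - [[0, 0, 0.1], [0, 0, 0], 0]
    - [[0, 0, 0.1], [0, 0, 0], 0]
    - [[0, 0, 0.15], [0, 0, 0], 0]
    - [[0, 0, 0.15], [0, 0, 0], 0]
    - [[0, 0, 0.2], [0, 0, 0], 0]
    - [[0, 0, 0.2], [0, 0, 0], 0]
    - [[0, 0, 0.2], [0, 0, 0], 0]
    - [[0, 0, 0.2], [0, 0, 0], 0]
    - [[0, 0, 0.2], [0, 0, 0], 0]

```text
t: 21.17
tool_pos: [0.6418, 0.1185, 0.2212]
tool_rot: [-0.142, 1.563, 0.16]
contact_force: [-2.6, 0.1, -1.3]
opening: -0.0001
```

Call:
step_arm:
  moves:
    - [[0, 0, 0.05], [0, 0, 0], 0]
    - [[0, 0, 0.1], [0, 0, 0], 0]
    - [[0, 0, 0.1], [0, 0, 0], 0]
    - [[0, 0, 0.15], [0, 0, 0], 0]
    - [[0, 0, 0.15], [0, 0, 0], 0]
    - [[0, 0, 0.2], [0, 0, 0], 0]
    - [[0, 0, 0.2], [0, 0, 0], 0]
    - [[0, 0, 0.2], [0, 0, 0], 0]
    - [[0, 0, 0.2], [0, 0, 0], 0]
    - [[0, 0, 0.2], [0, 0, 0], 0]

```text
t: 22.0
tool_pos: [0.6438, 0.1188, 0.2213]
tool_rot: [-0.142, 1.563, 0.16]
contact_force: [-3.2, -0.5, -1.9]
opening: 0.0003
```

Call:
step_arm:
  moves:
    - [[0, 0, 0.05], [0, 0, 0], 0]
    - [[0, 0, 0.1], [0, 0, 0], 0]
    - [[0, 0, 0.1], [0, 0, 0], 0]
    - [[0, 0, 0.15], [0, 0, 0], 0]
    - [[0, 0, 0.15], [0, 0, 0], 0]
    - [[0, 0, 0.2], [0, 0, 0], 0]
    - [[0, 0, 0.2], [0, 0, 0], 0]
    - [[0, 0, 0.2], [0, 0, 0], 0]
    - [[0, 0, 0.2], [0, 0, 0], 0]
    - [[0, 0, 0.2], [0, 0, 0], 0]

```text
t: 22.83
tool_pos: [0.6459, 0.1192, 0.2214]
tool_rot: [-0.142, 1.563, 0.16]
contact_force: [-1.9, -0.4, -1.3]
opening: 0.0001
```

Call:
step_arm:
  moves:
    - [[0, 0, 0.05], [0, 0, 0], 0]
    - [[0, 0, 0.1], [0, 0, 0], 0]
    - [[0, 0, 0.1], [0, 0, 0], 0]
    - [[0, 0, 0.15], [0, 0, 0], 0]
    - [[0, 0, 0.15], [0, 0, 0], 0]
    - [[0, 0, 0.2], [0, 0, 0], 0]
    - [[0, 0, 0.2], [0, 0, 0], 0]
    - [[0, 0, 0.2], [0, 0, 0], 0]
    - [[0, 0, 0.2], [0, 0, 0], 0]
    - [[0, 0, 0.2], [0, 0, 0], 0]

```text
t: 23.67
tool_pos: [0.6479, 0.1196, 0.2215]
tool_rot: [-0.142, 1.562, 0.16]
contact_force: [-2.8, -1.1, -0.8]
opening: -0.0
```

Call:
step_arm:
  moves:
    - [[0, 0, 0.05], [0, 0, 0], 0]
    - [[0, 0, 0.1], [0, 0, 0], 0]
    - [[0, 0, 0.1], [0, 0, 0], 0]
    - [[0, 0, 0.15], [0, 0, 0], 0]
    - [[0, 0, 0.15], [0, 0, 0], 0]
    - [[0, 0, 0.2], [0, 0, 0], 0]
    - [[0, 0, 0.2], [0, 0, 0], 0]
    - [[0, 0, 0.2], [0, 0, 0], 0]
    - [[0, 0, 0.2], [0, 0, 0], 0]
    - [[0, 0, 0.2], [0, 0, 0], 0]

```text
t: 24.5
tool_pos: [0.65, 0.12, 0.2216]
tool_rot: [-0.142, 1.562, 0.16]
contact_force: [-2.2, -0.2, -2.6]
opening: 0.0
```

Call:
step_arm:
  moves:
    - [[0, 0, 0.05], [0, 0, 0], 0]
    - [[0, 0, 0.1], [0, 0, 0], 0]
    - [[0, 0, 0.1], [0, 0, 0], 0]
    - [[0, 0, 0.15], [0, 0, 0], 0]
    - [[0, 0, 0.15], [0, 0, 0], 0]
    - [[0, 0, 0.2], [0, 0, 0], 0]
    - [[0, 0, 0.2], [0, 0, 0], 0]
    - [[0, 0, 0.2], [0, 0, 0], 0]
    - [[0, 0, 0.2], [0, 0, 0], 0]
    - [[0, 0, 0.2], [0, 0, 0], 0]

```text
t: 25.33
tool_pos: [0.652, 0.1204, 0.2217]
tool_rot: [-0.142, 1.562, 0.16]
contact_force: [-2.4, -0.1, -1.6]
opening: 0.0002
```

```bash
python3 - <<'E'
from h import *
im=get("scene"); a=cv2.resize(im["pixels"][150:270,300:460],(800,600),interpolation=cv2.INTER_CUBIC)
cv2.imwrite("pics/s5.png",a)
E
```

```text
(no output)
```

View pics/s5.png

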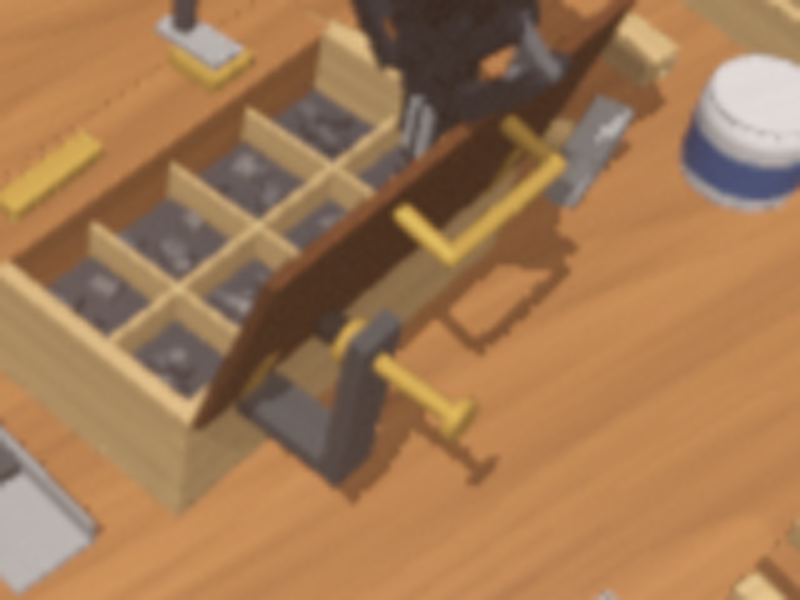

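The lid now leans well back, with its lower face nearly at the rubber tip (330,325). I continue feeling for it.

Call:
step_arm:
  moves:
    - [[0, 0, 0.05], [0, 0, 0], 0]
    - [[0, 0, 0.1], [0, 0, 0], 0]
    - [[0, 0, 0.1], [0, 0, 0], 0]
    - [[0, 0, 0.15], [0, 0, 0], 0]
    - [[0, 0, 0.15], [0, 0, 0], 0]
    - [[0, 0, 0.2], [0, 0, 0], 0]
    - [[0, 0, 0.2], [0, 0, 0], 0]
    - [[0, 0, 0.2], [0, 0, 0], 0]
    - [[0, 0, 0.2], [0, 0, 0], 0]
    - [[0, 0, 0.2], [0, 0, 0], 0]

```text
t: 26.22
tool_pos: [0.6541, 0.1208, 0.2218]
tool_rot: [-0.142, 1.562, 0.16]
contact_force: [-2.0, -0.0, -0.7]
opening: 0.0
```

Call:
step_arm:
  moves:
    - [[0, 0, 0.05], [0, 0, 0], 0]
    - [[0, 0, 0.1], [0, 0, 0], 0]
    - [[0, 0, 0.1], [0, 0, 0], 0]
    - [[0, 0, 0.15], [0, 0, 0], 0]
    - [[0, 0, 0.15], [0, 0, 0], 0]
    - [[0, 0, 0.2], [0, 0, 0], 0]
    - [[0, 0, 0.2], [0, 0, 0], 0]
    - [[0, 0, 0.2], [0, 0, 0], 0]
    - [[0, 0, 0.2], [0, 0, 0], 0]
    - [[0, 0, 0.2], [0, 0, 0], 0]

```text
t: 27.05
tool_pos: [0.6561, 0.1212, 0.2219]
tool_rot: [-0.142, 1.561, 0.16]
contact_force: [-2.4, -0.3, -0.9]
opening: 0.0001
```

Call:
step_arm:
  moves:
    - [[0, 0, 0.05], [0, 0, 0], 0]
    - [[0, 0, 0.1], [0, 0, 0], 0]
    - [[0, 0, 0.1], [0, 0, 0], 0]
    - [[0, 0, 0.15], [0, 0, 0], 0]
    - [[0, 0, 0.15], [0, 0, 0], 0]
    - [[0, 0, 0.2], [0, 0, 0], 0]
    - [[0, 0, 0.2], [0, 0, 0], 0]
    - [[0, 0, 0.2], [0, 0, 0], 0]
    - [[0, 0, 0.2], [0, 0, 0], 0]
    - [[0, 0, 0.2], [0, 0, 0], 0]

```text
t: 27.88
tool_pos: [0.6582, 0.1216, 0.222]
tool_rot: [-0.141, 1.561, 0.16]
contact_force: [-2.4, -0.7, -1.5]
opening: 0.0002
```

Call:
step_arm:
  moves:
    - [[0, 0, 0.05], [0, 0, 0], 0]
    - [[0, 0, 0.1], [0, 0, 0], 0]
    - [[0, 0, 0.1], [0, 0, 0], 0]
    - [[0, 0, 0.15], [0, 0, 0], 0]
    - [[0, 0, 0.15], [0, 0, 0], 0]
    - [[0, 0, 0.2], [0, 0, 0], 0]
    - [[0, 0, 0.2], [0, 0, 0], 0]
    - [[0, 0, 0.2], [0, 0, 0], 0]
    - [[0, 0, 0.2], [0, 0, 0], 0]
    - [[0, 0, 0.2], [0, 0, 0], 0]

```text
t: 28.72
tool_pos: [0.6602, 0.1219, 0.2221]
tool_rot: [-0.141, 1.561, 0.16]
contact_force: [-2.7, -0.1, 0.2]
opening: -0.0002
```

Call:
step_arm:
  moves:
    - [[0, 0, 0.05], [0, 0, 0], 0]
    - [[0, 0, 0.1], [0, 0, 0], 0]
    - [[0, 0, 0.1], [0, 0, 0], 0]
    - [[0, 0, 0.15], [0, 0, 0], 0]
    - [[0, 0, 0.15], [0, 0, 0], 0]
    - [[0, 0, 0.2], [0, 0, 0], 0]
    - [[0, 0, 0.2], [0, 0, 0], 0]
    - [[0, 0, 0.2], [0, 0, 0], 0]
    - [[0, 0, 0.2], [0, 0, 0], 0]
    - [[0, 0, 0.2], [0, 0, 0], 0]

```text
t: 29.55
tool_pos: [0.6623, 0.1224, 0.2222]
tool_rot: [-0.141, 1.56, 0.16]
contact_force: [-3.5, -0.2, -1.6]
opening: -0.0004
```

Call:
step_arm:
  moves:
    - [[0, 0, 0.05], [0, 0, 0], 0]
    - [[0, 0, 0.1], [0, 0, 0], 0]
    - [[0, 0, 0.1], [0, 0, 0], 0]
    - [[0, 0, 0.15], [0, 0, 0], 0]
    - [[0, 0, 0.15], [0, 0, 0], 0]
    - [[0, 0, 0.2], [0, 0, 0], 0]
    - [[0, 0, 0.2], [0, 0, 0], 0]
    - [[0, 0, 0.2], [0, 0, 0], 0]
    - [[0, 0, 0.2], [0, 0, 0], 0]
    - [[0, 0, 0.2], [0, 0, 0], 0]

```text
t: 30.38
tool_pos: [0.6643, 0.1227, 0.2223]
tool_rot: [-0.141, 1.56, 0.16]
contact_force: [-2.9, -0.7, -1.2]
opening: -0.0006
```

Call:
step_arm:
  moves:
    - [[0, 0, 0.05], [0, 0, 0], 0]
    - [[0, 0, 0.1], [0, 0, 0], 0]
    - [[0, 0, 0.1], [0, 0, 0], 0]
    - [[0, 0, 0.15], [0, 0, 0], 0]
    - [[0, 0, 0.15], [0, 0, 0], 0]
    - [[0, 0, 0.2], [0, 0, 0], 0]
    - [[0, 0, 0.2], [0, 0, 0], 0]
    - [[0, 0, 0.2], [0, 0, 0], 0]
    - [[0, 0, 0.2], [0, 0, 0], 0]
    - [[0, 0, 0.2], [0, 0, 0], 0]

```text
t: 31.22
tool_pos: [0.666, 0.1231, 0.2222]
tool_rot: [-0.142, 1.561, 0.16]
contact_force: [-5.0, -0.5, -0.9]
opening: 0.0002
```

Call:
step_arm:
  moves:
    - [[0, 0, 0.02], [0, 0, 0], 0]
    - [[0, 0, 0.04], [0, 0, 0], 0]
    - [[0, 0, 0.06], [0, 0, 0], 0]
    - [[0, 0, 0.08], [0, 0, 0], 0]
    - [[0, 0, 0.1], [0, 0, 0], 0]
    - [[0, 0, 0.1], [0, 0, 0], 0]
    - [[0, 0, 0.1], [0, 0, 0], 0]
    - [[0, 0, 0.1], [0, 0, 0], 0]
    - [[0, 0, 0.1], [0, 0, 0], 0]
    - [[0, 0, 0.1], [0, 0, 0], 0]

```text
t: 32.05
tool_pos: [0.6663, 0.1232, 0.2221]
tool_rot: [-0.142, 1.563, 0.16]
contact_force: [-6.2, -1.1, 0.7]
opening: -0.0001
```

Call:
step_arm:
  moves:
    - [[0, 0, 0.03], [0, 0, 0], 0]
    - [[0, 0, 0.06], [0, 0, 0], 0]
    - [[0, 0, 0.09], [0, 0, 0], 0]
    - [[0, 0, 0.12], [0, 0, 0], 0]
    - [[0, 0, 0.15], [0, 0, 0], 0]
    - [[0, 0, 0.15], [0, 0, 0], 0]
    - [[0, 0, 0.15], [0, 0, 0], 0]
    - [[0, 0, 0.15], [0, 0, 0], 0]
    - [[0, 0, 0.15], [0, 0, 0], 0]
    - [[0, 0, 0.15], [0, 0, 0], 0]

```text
t: 32.88
tool_pos: [0.6666, 0.1232, 0.222]
tool_rot: [-0.142, 1.567, 0.16]
contact_force: [-8.5, -2.3, 1.7]
opening: 0.0
```

The tool is stalled: 2.5 mm commanded gave 0.6 mm of travel, and the force rose from 2.5 to 8.8 N. That is the stop. I back off gently, rise clear and check.

Call:
step_arm:
  moves:
    - [[0, 0, -0.1], [0, 0, 0], 0]
    - [[0, 0, -0.3], [0, 0, 0], 0]
    - [[0, 0, -0.8], [0, 0, 0], 0]
    - [[0, 0, -2], [0, 0, 0], 0]
    - [[0, 0, -4], [0, 0, 0], 0]
    - [[-2, 0, -6], [0, 0, 0], 0]
    - [[-5, 0, -8], [0, 0, 0], 0]
    - [[-8, 0, -10], [0, 0, 0], 0]
    - [[-11, 0, -12], [0, 0, 0], 0]
    - [[-12, 0, -14], [0, 0, 0], 0]

```text
t: 33.72
tool_pos: [0.5303, 0.0951, 0.3485]
tool_rot: [-0.142, 1.556, 0.159]
contact_force: [0.1, 0.6, 1.4]
opening: 0.0002
```

```bash
python3 - <<'E'
from h import *
im=get("scene"); a=cv2.resize(im["pixels"][130:270,290:477],(800,600),interpolation=cv2.INTER_CUBIC)
cv2.imwrite("pics/s6.png",a)
s=np.load("case.npy"); ims={"scene":im,"top":get("top"),"wrist":get("wrist")}; rs=[]
for n in ims:
    r=finder.tip_of(n,"bolt_knob")
    if r: print(n,r[0]["at"],r[0]["conf"],onz(ims[n],r[0]["at"],.124))
E
```

```text
scene [401.9, 195.1] 0.74 [0.67287601 0.18341031 0.124     ]
top [264.8, 237.0] 0.68 [0.42583082 0.13298784 0.124     ]
wrist [232.7, 119.1] 0.82 [0.42452393 0.14073745 0.124     ]
```

View pics/s6.png

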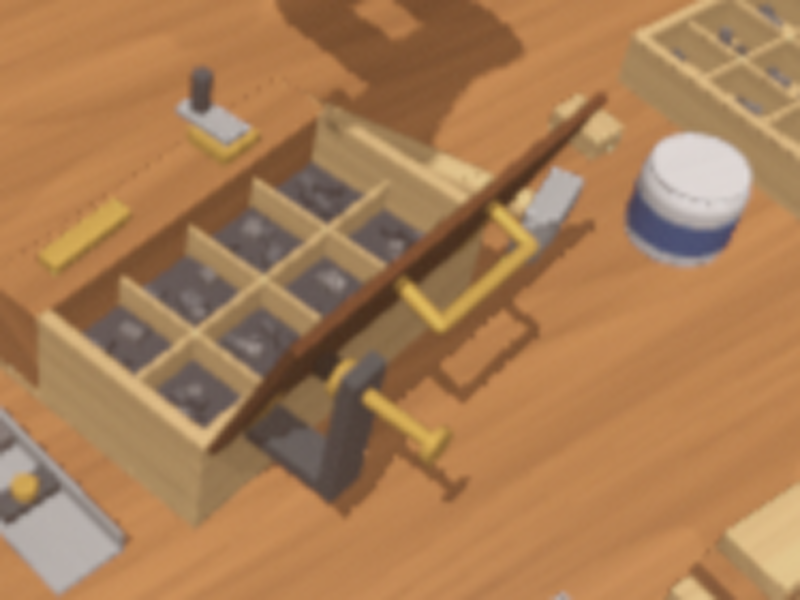

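The lid bears on the rubber tip at (320,365), the bolt is back at (200,95), and the gripper is clear. I'm handing in the job.

```bash
python3 -c "
from station import ctrl; print(ctrl.finish_job())"
```

```text
the job is handed in; nothing more can be done
None
```

The bolt is drawn back, the lid is open and resting on the stop screw, and I handed the job in at about 34 s of the 69 s allowed. The hand-in reports no verdict.

- **Bolt:** I gripped the knob and drew it back until the resistance rose to about 11 N. Wrist-camera readings put the knob's travel at about 32–33 mm, against the 29 mm needed.
- **Lid:** I raised it by the handle to about 86°, released it, then pushed its inner face back with closed fingertips in 2 mm steps. At the stop the steady push of about 2.5 N rose to about 8.8 N while the tool stalled. I estimate roughly 12 N from the push on the screw, plus a little from the lid's weight, well under the 35 N limit.
- **Last checks:** After I backed off, the force read about zero and the picture shows the lid still lying on the rubber tip. The slug, composing stick, ink can and mallet head look undisturbed in that last picture; I did not check the rest of the table again.
- **Disagreements:** The scene-camera network's last knob reading was plainly false, since it landed behind the case. The top camera put the knob about 8 mm to the side of the wrist reading but agreed on how far it had been drawn.

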